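Register a carved printing block under the pointer and put it away

TASK

Step the registering stand's cross-slide table (it has a red ball handle), without touching the loose carved block on it, so that the fixed pointer stands over the block's red dot, then its blue dot, then its yellow dot, resting still on each for about half a second. Then draw the table out towards you and leave it out, take the block and lower it by hand, without dropping it, into the blue tote to lie flat with its dots up. Do not shift the ink roller, the orange ink tin or the jar of gouges.

Things in the scene. Friction and masses are not known exactly. Their poses are not given: they have to be found in the camera images.
- stand: Fixed registering stand. Origin on the work surface straight below the pointer; x points away from the robot, z up. Its green lamp beam (34 mm deep in x, 376 long in y, underside 235 and top 275 mm above the work surface) is centred at x = -58 mm on two 28 x 22 mm columns at y = +-176 mm. The 14 mm pointer rod hangs from a bracket at x = 0. Bed x -230 to 90 mm.
- pointer_tip (a point): Tip of the fixed brass pointer, 89 mm above the work surface, 8 mm above the block's top.
- handle (a point): Centre of the red ball handle (32 mm diameter, on a 15 mm upright stem) at the table's front edge, 100 mm above the work surface; the ball is 85 mm in front of the table's middle and moves with the table. The lamp beam stands over it while a dot is under the pointer: there the tool must lean about 35 degrees, its top towards the robot.
- deck (a point): Middle of the table's upper face (black rubber mat 88 x 168 mm, 55 mm above the work surface); two low wooden strips 171 mm apart in y stand 8 mm above it. The table rides on crossed slides along the stand's x and y, about 1.5 N each, and stays where left. Travel: 175 mm before the pointer to 45 mm beyond, 65 mm to either side; it starts drawn out.
- block: Loose carved printing block of light wood, 56 mm (its x) by 150 mm (its y) by 26 mm high, 0.16 kg. Origin at the centre of its underside, z up. Starts lying on the table's mat.
- dot_red (a point): Centre of the red dot (12 mm diameter) on the block's top, at x 14, y -55, z 27 mm in the block's frame.
- dot_blue (a point): Centre of the blue dot (12 mm diameter) on the block's top, at x -14, y 3, z 27 mm in the block's frame.
- dot_yellow (a point): Centre of the yellow dot (12 mm diameter) on the block's top, at x 10, y 56, z 27 mm in the block's frame.
- tote: Open blue plastic tote, 230 mm (its x) by 200 mm (its y) by 60 mm high, walls and floor 5 mm thick, fixed to the table on the left or the right of the stand. Origin at the centre of its underside.
- slab: Marble inking slab, 200 x 170 x 8 mm, fixed to the table on the other side of the stand from the tote. Origin at the centre of its underside.
- brayer: Bystander: ink roller lying on the slab, rubber roll 40 mm diameter and 100 mm long along its y, wooden handle to its -x, 135 mm long in all. Origin below the roll's middle.
- tin: Bystander: orange-labelled ink tin, 72 mm diameter, 70 mm high, in front of the slab. Origin at the centre of its underside.
- tool_jar: Bystander: white jar holding gouges, in front of the tote, 72 mm diameter, gouge handles fan out to 90 mm and reach 160 mm high. Origin at the centre of its underside.
Mind the look-alikes: they are no part of the job. Of the things like the block, leave any that is pink; of the rest the larger one is meant.

How it is judged:
By the outcome, as a careful person would: the job done as asked, in the order asked, and still so for the second after the job is handed in, with the robot touching nothing.
It also fails if it takes over 72 s, if anything falls off the work surface, if the arm or the gripper's body presses on something with over 40 N, if the wrist force passes 120 N, or if a joint passes its speed limit or range.

ROBOT

A 7-joint arm with a two-finger parallel gripper is mounted at the origin on the work surface. World frame = base frame: x ahead of the robot, y to its left, z up, the work surface at z = 0. Lengths are in m, angles in rad, forces in N, time in s.
With the tool pointing down it reaches from about 0.425 to 0.875 m from the base axis. Payload 4.7 kg.
Tool frame: the origin (TCP) lies midway between the tips of the shut fingers; the grasp point (between the pads) lies 19 mm behind it; z points along the fingers, y is the line along which they close (so a half turn about z gives the same grasp; the last joint's range is limited). The gripper opens to 87 mm and grips with 3 to 60 N. Pads are 19 mm wide; open, the fingers measure 117 mm over their backs; the gripper's body (75 mm by 190 mm) begins 51 mm behind the grasp point.
Start: joints at [1.294, 0.321, -0.07, 1.45, 0.023, 1.371, -0.057], TCP at [0.186, -0.623, 0.223] pointing down, gripper open.
Joint ranges: [-2.86, 2.86], [-0.3, 2.09], [-1.38, 1.24], [0.06, 2.45], [-1.56, 4.7], [0.09, 2.05], [-2.69, 2.69]. Speed limits (rad/s): [2.57, 2.57, 3.14, 3.14, 3.14, 3.14, 3.14].

INTERFACE

Orientations are given as a unit quaternion [w, x, y, z].
In Python, from rig import bot gives the robot as it stands.
- The arm moves only by the tool apply_moves, never from a script. Its argument "plan" is a list of rows, each an object with "rot": the turn, a rotation vector about the tool's x, y, z in rad, a list of three; "xyz": the shift along the tool's x, y, z in m, a list of three; "fingers": the finger opening in m, from 0 to 0.087. In form: [{"rot": [wx, wy, wz], "xyz": [x, y, z], "fingers": fingers}, ...]. A call has 1 to 8 rows; each row shifts and turns the commanded pose from where the row before left it, along the tool's axes as they then stand; what a row does not reach is not made up. A row lasts 1/12 s, in which the tool goes at most 41.7 mm and 7.16 degrees, less where a joint would pass 70% of its speed; a pose out of reach is approached as far as the arm can. A call with a gripper value outside its range is refused whole. The fingers move at their own pace and stop on an object; the grip force is fixed at half the most. Time passes only in rows, so rows that do not move let the fingers close. It gives the time, the measured TCP pose, the force, the opening and the grip force at its end, in the units of the state.
- bot.observe(): the state, without advancing time (a new reading comes with each control period).
- bot.grab_frame(name): name is "scene" or "top"; returns a dict with "image" (384x512x3 uint8, red, green, blue), "vertical_fov" (degrees; the focal length in pixels is half the picture's height over the tangent of half this angle, whatever the lens; pixels are square), "cx", "cy" (the principal point, pixels), "distortion" ([k1, k2, p1, p2, k3] as OpenCV has them; the pictures are not rectified), "R" (3x3) and "t" (3): a world point X has camera coordinates R X + t. Camera axes: x right, y down, z forward; pixel columns grow to the right and rows downward; lengths in m; the calibration is good to about 2 mm. A picture is of the moment at which its call begins. There is no depth.
- bot.finish_job(): hands the job in; it is judged then, once.
The state is a dict: "t": time; "qpos": joint angles; "qvel": joint speeds; "joint_torque": joint torques, N m; "position": TCP position; "orientation": TCP orientation; "wrist_force": force on the tool from outside, world axes, zero at the start; "wrist_torque": the same for the moment, N m; "grip_width": finger opening in m; "grasp_force": force on a finger pad.
Only numpy, scipy, OpenCV 4.12 (cv2) and the standard library are available. Lean on these libraries where they do the work, as an engineer would, in place of code of your own. Each camera call takes 0.05 s, during which the arm holds its last target. There are 200 camera calls.

## Working session

There is one attempt and no reset: what is moved stays moved. The work goes in short steps, Python scripts to look and compute and a tool call to move; the robot and the scene stay as the last step left them, time stands still between calls to the robot, and variables do not carry over. Pictures are saved under pics/ and viewed, at most 10 in all, crops included, and the job is handed in when it is done.

Besides the shell and the picture viewer there is one more tool, called after "Call:" as a command line: name --argument value ..., lists and objects as JSON in quotes. apply_moves: Moves the arm, as the interface text tells. Its arguments: {"type":"object","properties":{"plan":{"type":"array"}},"required":["plan"]}

```bash
mkdir -p pics; ls
python3 - <<'E'
from rig import bot
import cv2
s=bot.observe();print(s)
for n in("scene","top"):
    f=bot.grab_frame(n);cv2.imwrite(f"pics/{n}0.png",f["image"][:,:,::-1])
    print({k:v for k,v in f.items() if k!="image"})
E
```

```text
pics
{'t': 0.0, 'qpos': array([ 1.2940769 ,  0.32181883, -0.07012817,  1.45171578,  0.02260735,
        1.37079535, -0.05687499]), 'qvel': array([-9.03639384e-04, -2.71076615e-05,  1.05362434e-03,  1.35780435e-03,
        1.64769824e-04,  1.07893802e-03,  3.01057303e-04]), 'joint_torque': array([ 1.89170796e-04, -4.91285706e+01, -4.03959313e-01, -3.12524378e+01,
       -6.40598964e-02,  4.39020200e-02,  2.11754282e-04]), 'position': array([ 0.18618967, -0.62216375,  0.2214441 ]), 'orientation': array([-9.56459339e-04,  9.89438966e-01,  1.44946827e-01, -1.87618707e-04]), 'wrist_force': array([ 0.0272015 , -0.58682954, -0.02915468]), 'wrist_torque': array([-0.02098226,  0.02466172,  0.06002296]), 'grasp_force': 0.0, 'grip_width': 0.0870057596967499}
{'vertical_fov': 45.28993480428517, 'cx': 253.80141126298437, 'cy': 194.51637375770886, 'distortion': array([0.05781145, 0.        , 0.        , 0.        , 0.        ]), 'R': array([[ 0.63759777,  0.77035532,  0.00466541],
       [ 0.43267912, -0.35309052, -0.8295275 ],
       [-0.63738361,  0.53092351, -0.55844639]]), 't': array([-0.27632142, -0.13870063,  1.85012409])}
{'vertical_fov': 49.71670929524698, 'cx': 259.4672504416491, 'cy': 192.95133540410842, 'distortion': array([0.01197384, 0.        , 0.        , 0.        , 0.        ]), 'R': array([[ 0.02891066, -0.99957192,  0.00448892],
       [-0.99310699, -0.02923342, -0.11350737],
       [ 0.11359001, -0.0011764 , -0.99352701]]), 't': array([-0.02421   ,  0.47375274,  1.36145049])}
```

View pics/scene0.png

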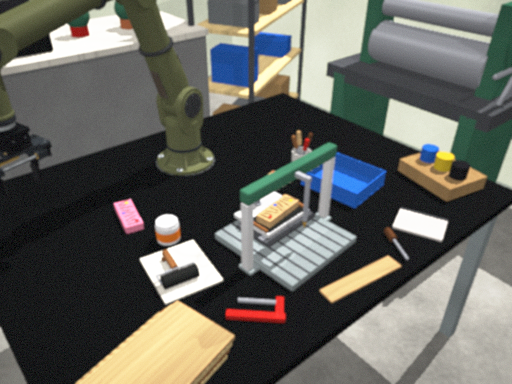

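View pics/top0.png

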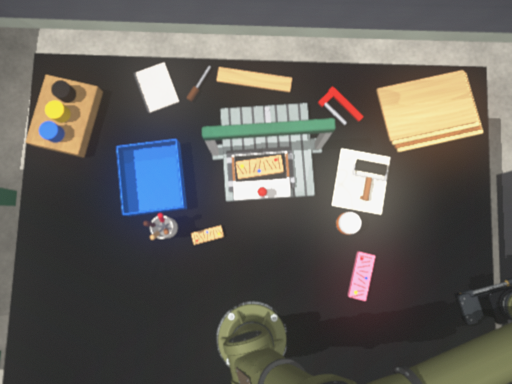

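The top view shows the candidates for the block: on the table (260,167), a small one (207,235) and a pink one (362,276). The one on the mat is larger and not pink, so I choose it. The red ball handle is at (262,192), the tote at (151,177) on the left, the beam at (268,130) and the jar at (160,227). The slab is at (362,182), with the tin at (349,222).

```bash
cat > h.py <<'E'
import numpy as np, cv2
from rig import bot
from scipy.spatial.transform import Rotation as Ro
def frame(n):
    f=bot.grab_frame(n); h=f["image"].shape[0]
    F=h/2/np.tan(np.radians(f["vertical_fov"])/2)
    f["K"]=np.array([[F,0,f["cx"]],[0,F,f["cy"]],[0,0,1.]]); return f
def ray(f,uv):
    p=cv2.undistortPoints(np.array(uv,float).reshape(-1,1,2),f["K"],f["distortion"]).reshape(-1,2)
    d=np.c_[p,np.ones(len(p))]@f["R"]; return -f["R"].T@f["t"],d
def onz(f,uv,z):
    o,d=ray(f,uv); return o+d*((z-o[2])/d[:,2])[:,None]
def proj(f,X):
    return cv2.projectPoints(np.array(X,float).reshape(-1,3),cv2.Rodrigues(f["R"])[0],f["t"],f["K"],f["distortion"])[0].reshape(-1,2)
def blobs(f,lo,hi,box=None,amin=4):
    # HSV mask, lo hue may exceed hi (wrap); returns area, centroid, contour
    hsv=cv2.cvtColor(f["image"],cv2.COLOR_RGB2HSV)
    if lo[0]<=hi[0]: m=cv2.inRange(hsv,lo,hi)
    else: m=cv2.inRange(hsv,(0,*lo[1:]),hi)|cv2.inRange(hsv,lo,(180,*hi[1:]))
    if box: 
        k=np.zeros_like(m);x0,y0,x1,y1=box;k[y0:y1,x0:x1]=1;m=m*k
    n,l,st,c=cv2.connectedComponentsWithStats(m)
    return sorted([(int(st[i,4]),c[i].round(2),st[i,:4],(l==i)) for i in range(1,n) if st[i,4]>=amin],key=lambda a:-a[0])
E
python3 - <<'E'
from h import *
f=frame("top"); g=frame("scene")
im=f["image"][90:225,190:345,::-1]
im2=g["image"][140:285,205:365,::-1]
a=cv2.resize(im,None,fx=5,fy=4.4*0+5,interpolation=cv2.INTER_CUBIC); cv2.imwrite("pics/c1.png",a[:600])
cv2.imwrite("pics/c2.png",cv2.resize(im2,None,fx=4,fy=4,interpolation=cv2.INTER_CUBIC))
def show(name,f,lo,hi,z,box,amin=4):
    for b in blobs(f,lo,hi,box,amin)[:5]: print(name,b[0],b[1],b[2],onz(f,b[1],z)[0].round(4))
show("red",f,(170,120,80),(8,255,255),.1,(225,140,320,215))
show("red s",g,(170,120,80),(8,255,255),.1,(230,170,330,250))
for nm,b,z in(("tote",blobs(f,(100,100,60),(125,255,255),(105,130,200,225))[0],.06),("beam",blobs(f,(60,80,30),(95,255,255),(190,100,345,165))[0],.275)):
    c=cv2.findContours(b[3].astype(np.uint8),0,2)[0]; c=max(c,key=cv2.contourArea)
    r=cv2.boxPoints(cv2.minAreaRect(c)); print(nm,b[0],onz(f,r,z).round(4).tolist(),onz(f,r.mean(0),z)[0])
E
```

```text
red 55 [261.93 191.35] [258 188   9   8] [ 0.4713 -0.018   0.1   ]
red 4 [275.5 159.5] [275 159   2   2] [ 0.5752 -0.0585  0.1   ]
red s 5 [269.8 216.4] [269 216   3   2] [ 0.6002 -0.0768  0.1   ]
tote 5315 [[0.6197, 0.4781, 0.06], [0.6545, 0.2283, 0.06], [0.3993, 0.1897, 0.06], [0.3662, 0.4344, 0.06]] [0.5085719  0.33272286 0.06      ]
beam 1385 [[0.6285, 0.1579, 0.275], [0.6669, -0.2124, 0.275], [0.6327, -0.2151, 0.275], [0.5945, 0.154, 0.275]] [ 0.63064812 -0.02854492  0.275     ]
```

View pics/c1.png

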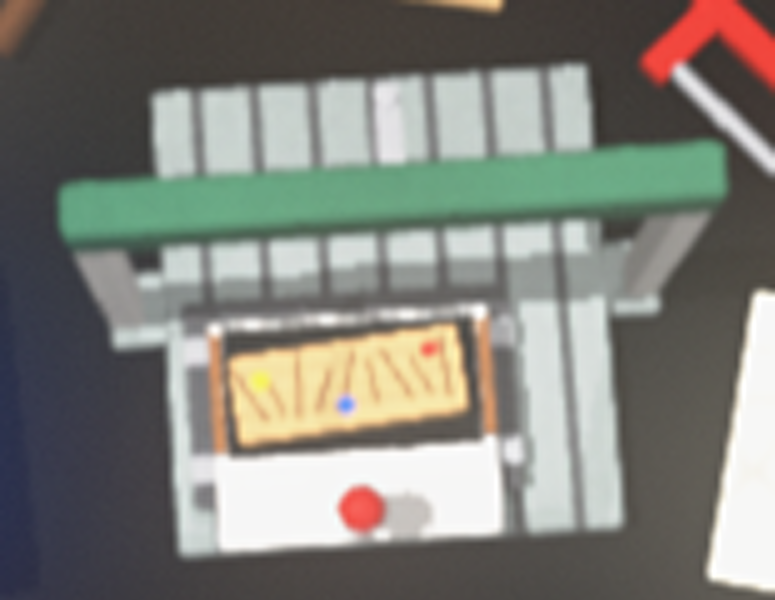

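View pics/c2.png

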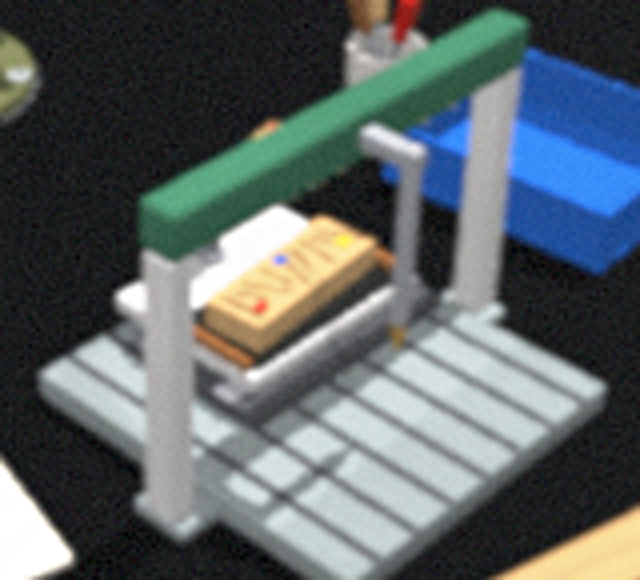

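The top crop confirms the block on the mat, with red at (276,160), blue at (259,171), yellow at (242,166) and the ball at (262,191) in full-picture pixels. The scene crop shows the brass tip at about (304.5,224).

```bash
cat >> h.py <<'E'
def dots(f,box):
    r={}
    for n,lo,hi in(("red",(170,120,90),(6,255,255)),("blue",(105,90,90),(130,255,255)),("yellow",(25,150,120),(33,255,255))):
        hsv=cv2.cvtColor(f["image"],cv2.COLOR_RGB2HSV)
        r[n]=[(b[0],b[1]) for b in blobs(f,lo,hi,box,2)[:3]]
    return r
E
python3 - <<'E'
from h import *
f=frame("top"); g=frame("scene")
D=dots(f,(232,150,290,185));E=dots(g,(250,190,310,235))
for n in D:
    for s in D[n]: print(n,s,onz(f,s[1],.082)[0].round(4))
    for s in E[n]: print(n,"scene",s,onz(g,s[1],.082)[0].round(4))
print("tip scene",onz(g,[[304.5,223]],.089))
for b in blobs(g,(10,60,60),(28,255,255),(296,210,314,232),2): print(b[:3],onz(g,b[1],.092)[0])
# beam edges: corners from crop (crop px/5 + offset)
def c(x,y): return (x/5-.4+190,y/5-.4+90)
print("beam back top",onz(f,[c(60,187),c(725,143)],.275).round(4).tolist())
print("beam front low",onz(f,[c(65,245),c(727,193)],.235).round(4).tolist())
print("bracket",onz(f,[c(385,85),c(390,160)],.25).round(4).tolist())
print("strips/plate front corners z.055",onz(f,[c(220,550),c(502,533),c(210,322),c(487,308)],.06).round(4).tolist())
print("block corners",onz(f,[c(229,355),c(456,325),c(468,408),c(240,446)],.081).round(4).tolist())
def t(x,y):return onz(f,[(x,y)],.06)[0].round(4)
print("tote",t(117,146),t(178,140),t(185,207),t(121,215))
print("jar",onz(f,[(162,229)],.09),"tin",onz(f,[(349,222)],.07))
E
```

```text
red (3, array([275.33, 159.33])) [ 0.5793 -0.0586  0.082 ]
red scene (3, array([269.67, 216.67])) [ 0.5831 -0.0618  0.082 ]
blue (4, array([258.5, 170.5])) [ 0.541  -0.0051  0.082 ]
yellow (2, array([241.5, 166. ])) [0.5541 0.0504 0.082 ]
yellow scene (4, array([290.5, 199.5])) [0.5561 0.0507 0.082 ]
tip scene [[ 0.67874137 -0.00887861  0.089     ]]
(15, array([303.73, 223.53]), array([302, 222,   4,   5], dtype=int32)) [ 0.68179254 -0.0153717   0.092     ]
beam back top [[0.6267, 0.157, 0.275], [0.6631, -0.2147, 0.275]]
beam front low [[0.6034, 0.1585, 0.235], [0.6457, -0.2234, 0.235]]
bracket [[0.6992, -0.0234, 0.25], [0.6551, -0.0275, 0.25]]
strips/plate front corners z.055 [[0.4462, 0.0734, 0.06], [0.4627, -0.1104, 0.06], [0.5973, 0.0854, 0.06], [0.6122, -0.0974, 0.06]]
block corners [[0.5715, 0.0709, 0.081], [0.5957, -0.0761, 0.081], [0.5412, -0.0851, 0.081], [0.512, 0.0616, 0.081]]
tote [0.6127 0.4645 0.06  ] [0.6391 0.2646 0.06  ] [0.4174 0.2305 0.06  ] [0.3854 0.4362 0.06  ]
jar [[0.34337453 0.29427853 0.09      ]] tin [[ 0.38368329 -0.30135605  0.07      ]]
```

```bash
cat >> h.py <<'E'
COL={"red":(0.8,-1,-.3),"blue":(-1,-.2,1.2),"yellow":(.1,.6,-1.2)}
BL={"red":(14,-55,27),"blue":(-14,3,27),"yellow":(10,56,27)}
def wdot(f,name,uv,r=3.5):
    # weighted centroid: Lab distance from local median (wood), restricted to disc round uv
    lab=cv2.cvtColor(f["image"].astype(np.float32)/255,cv2.COLOR_RGB2LAB); lab=cv2.GaussianBlur(lab,(0,0),.6)
    tgt={"red":(None,60,30),"blue":(None,20,-60),"yellow":(None,-10,70)}[name]
    c=np.array(uv,float); yy,xx=np.mgrid[:lab.shape[0],:lab.shape[1]]
    for _ in range(4):
        d=np.hypot(xx-c[0],yy-c[1]); ring=(d>r)&(d<r+4)
        med=np.median(lab[ring][:,1:],0); dr=np.array(tgt[1:])-med; dr/=np.hypot(*dr)
        w=np.clip((lab[...,1:]-med)@dr,0,None)*(d<=r); w[w<.3*w.max()]=0
        c=np.array([(w*xx).sum(),(w*yy).sum()])/w.sum()
    return c,float(w.max())
def blockfit(P):
    # P name->xy ; 2D rigid fit to block frame -> origin xy, yaw, residuals
    n=list(P); A=np.array([BL[k][:2] for k in n])/1e3; B=np.array([P[k][:2] for k in n])
    a=A-A.mean(0); b=B-B.mean(0); y=np.arctan2((a[:,0]*b[:,1]-a[:,1]*b[:,0]).sum(),(a*b).sum())
    R=np.array([[np.cos(y),-np.sin(y)],[np.sin(y),np.cos(y)]]); o=B.mean(0)-R@A.mean(0)
    return o,y,{k:(o+R@A[i]) for i,k in enumerate(n)},np.abs(A@R.T+o-B).max()
E
python3 - <<'E'
from h import *
for nm,init in(("top",{"red":(275.5,159.5),"blue":(258.7,170.7),"yellow":(241.8,166)}),("scene",{"red":(270,216.7),"blue":(275,204.8),"yellow":(290.7,199.7)})):
    f=frame(nm);P={}
    for k in init:
        c,w=wdot(f,k,init[k]); P[k]=onz(f,c,.082)[0]; print(nm,k,c.round(2),round(w),P[k].round(4))
    print(blockfit(P))
    if nm=="scene": cv2.imwrite("pics/tip.png",cv2.resize(f["image"][170:235,285:325,::-1],None,fx=9,fy=9,interpolation=cv2.INTER_CUBIC))
E
```

```text
top red [275.64 159.24] 41 [ 0.5797 -0.0596  0.082 ]
top blue [258.81 170.5 ] 69 [ 0.541  -0.0061  0.082 ]
top yellow [241.55 165.77] 36 [0.5549 0.0503 0.082 ]
(array([ 0.55548191, -0.00705725]), np.float64(0.18340983676529005), {'red': array([ 0.57927817, -0.0585814 ]), 'blue': array([ 0.54116957, -0.00666094]), 'yellow': array([0.55510072, 0.04982732])}, np.float64(0.0010586077432878233))
scene red [269.63 216.37] 40 [ 0.5819 -0.0608  0.082 ]
scene blue [273.73 203.61] 61 [ 0.5392 -0.0062  0.082 ]
scene yellow [290.38 199.74] 36 [0.5568 0.0495 0.082 ]
(array([ 0.55627874, -0.00775454]), np.float64(0.18127059964932793), {'red': array([ 0.57996473, -0.05932947]), 'blue': array([ 0.54196729, -0.0073276 ]), 'yellow': array([0.55601924, 0.04913072])}, np.float64(0.002722032905317695))
```

View pics/tip.png

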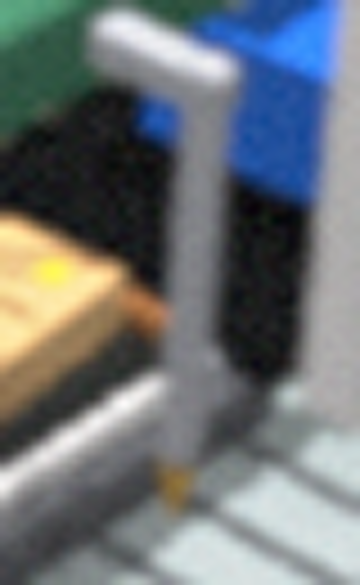

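The zoom shows the brass cone's point at crop (176,510), which is about (304.0,226.2) in the full picture. The dot fits from the two cameras agree within 1 mm.

Run:
```python
from h import *
g=frame("scene")
tip=onz(g,[(304.0,226.2)],.089)[0]; print("tip",tip, onz(g,[(304.5,226.7),(304,227.2)],.089))
# rod centre check: width of rod at rows; vertical line through tip
print("rod proj z .12,.16,.2",proj(g,[[tip[0],tip[1],z] for z in(.12,.16,.2)]).round(1).tolist())
f=frame("top"); b=blobs(f,(170,120,80),(8,255,255),(250,180,275,205))[0]
print("ball",onz(f,b[1],.1)[0])
yaw=.105; ux=np.array([np.cos(yaw),np.sin(yaw)]);uy=np.array([-ux[1],ux[0]])
o=np.array([.5559,-.0074]);ya=.182;R=np.array([[np.cos(ya),-np.sin(ya)],[np.sin(ya),np.cos(ya)]])
for k in BL:
    d=tip[:2]-(o+R@np.array(BL[k][:2])/1e3); print(k,"delta",d.round(4),"stand",(d@ux).round(4),(d@uy).round(4),"ball->",(onz(f,b[1],.1)[0][:2]+d).round(4))
```

```text
tip [ 0.68876648 -0.02091158  0.089     ] [[ 0.69138456 -0.02146033  0.089     ]
 [ 0.69214894 -0.02427177  0.089     ]]
rod proj z .12,.16,.2 [[304.7, 217.7], [305.6, 206.5], [306.6, 194.8]]
ball [ 0.47125927 -0.01796287  0.1       ]
red delta [0.1091 0.038 ] stand 0.1125 0.0264 ball-> [0.5804 0.0201]
blue delta [ 0.1472 -0.0139] stand 0.1449 -0.0293 ball-> [ 0.6184 -0.0319]
yellow delta [ 0.1332 -0.0704] stand 0.1251 -0.084 ball-> [ 0.6044 -0.0884]
```

Call:
apply_moves --plan '[{"rot": [0, 0, 0], "xyz": [0.0223, -0.0248, 0], "fingers": 0.07}, {"rot": [0, 0, 0], "xyz": [0.0223, -0.0248, 0], "fingers": 0.07}, {"rot": [0, 0, 0], "xyz": [0.0223, -0.0248, 0], "fingers": 0.07}, {"rot": [0, 0, 0], "xyz": [0.0223, -0.0248, 0], "fingers": 0.07}, {"rot": [0, 0, 0], "xyz": [0.0223, -0.0248, 0], "fingers": 0.07}, {"rot": [0, 0, 0], "xyz": [0.0223, -0.0248, 0], "fingers": 0.07}, {"rot": [0, 0, 0], "xyz": [0.0223, -0.0248, 0], "fingers": 0.07}, {"rot": [0, 0, 0], "xyz": [0.0223, -0.0248, 0], "fingers": 0.07}]'

```text
t: 1.17
position: [0.3009, -0.38, 0.2228]
orientation: [0.0, 0.989, 0.145, 0.0]
wrist_force: [0.6, 0.0, 0.1]
grip_width: 0.0703
grasp_force: 0.0
```

Call:
apply_moves --plan '[{"rot": [0, 0, 0], "xyz": [0.0223, -0.0248, 0], "fingers": 0.07}, {"rot": [0, 0, 0], "xyz": [0.0223, -0.0248, 0], "fingers": 0.07}, {"rot": [0, 0, 0], "xyz": [0.0223, -0.0248, 0], "fingers": 0.07}, {"rot": [0, 0, 0], "xyz": [0.0223, -0.0248, 0], "fingers": 0.07}, {"rot": [0, 0, 0], "xyz": [0.0223, -0.0248, 0], "fingers": 0.07}, {"rot": [0, 0, 0], "xyz": [0.0223, -0.0248, 0], "fingers": 0.07}, {"rot": [0, 0, 0], "xyz": [0.0223, -0.0248, 0], "fingers": 0.07}, {"rot": [0, 0, 0], "xyz": [0.0223, -0.0248, 0], "fingers": 0.07}]'

```text
t: 1.83
position: [0.4149, -0.1387, 0.2229]
orientation: [0.001, 0.989, 0.145, 0.0]
wrist_force: [1.0, 0.7, -0.3]
grip_width: 0.0703
grasp_force: 0.0
```

Call:
apply_moves --plan '[{"rot": [0, 0, 0.062], "xyz": [0.02, -0.02, 0], "fingers": 0.07}, {"rot": [0, 0, 0.062], "xyz": [0.018, -0.018, 0], "fingers": 0.07}, {"rot": [0, 0, 0.062], "xyz": [0.01, -0.01, 0], "fingers": 0.07}, {"rot": [0, 0, 0], "xyz": [0, 0, 0], "fingers": 0.07}]'

```text
t: 2.17
position: [0.451, -0.0786, 0.223]
orientation: [-0.0, 0.999, 0.054, 0.001]
wrist_force: [0.7, 0.8, 0.2]
grip_width: 0.07
grasp_force: 0.0
```

```bash
cat >> h.py <<'E'
def go(target,cur=None):
    # remaining shift in tool axes from measured pose to TCP target
    s=bot.observe(); w=s["orientation"]; R=Ro.from_quat(np.r_[w[1:],w[0]]).as_matrix()
    print("t",round(s["t"],2),"tcp",s["position"].round(4),"xaxis",R[:,0].round(3),"z",R[:,2].round(3),"F",s["wrist_force"].round(1),"grip",round(s["grip_width"],4),round(s["grasp_force"],1),"q",s["qpos"].round(2))
    if target is not None: print("need tool xyz",(R.T@(np.array(target)-s["position"])).round(4))
    return s,R
E
python3 -c "
from h import *
go([.4715,-.018,.081])"
```

```text
t 2.17 tcp [ 0.451  -0.0786  0.223 ] xaxis [0.994 0.109 0.002] z [ 0.002  0.001 -1.   ] F [0.7 0.8 0.2] grip 0.07 0.0 q [ 0.81 -0.08 -0.65  1.88 -0.05  1.32 -1.29]
need tool xyz [ 0.0267 -0.058   0.1421]
```

Call:
apply_moves --plan '[{"rot": [0, 0, 0], "xyz": [0.013, -0.029, 0], "fingers": 0.07}, {"rot": [0, 0, 0], "xyz": [0.0135, -0.029, 0], "fingers": 0.07}, {"rot": [0, 0, 0], "xyz": [0, 0, 0.025], "fingers": 0.07}, {"rot": [0, 0, 0], "xyz": [0, 0, 0.035], "fingers": 0.07}, {"rot": [0, 0, 0], "xyz": [0, 0, 0.035], "fingers": 0.07}, {"rot": [0, 0, 0], "xyz": [0, 0, 0.03], "fingers": 0.07}, {"rot": [0, 0, 0], "xyz": [0, 0, 0.016], "fingers": 0.07}, {"rot": [0, 0, 0], "xyz": [0, 0, 0], "fingers": 0.07}]'

```text
t: 2.83
position: [0.4661, -0.0227, 0.0779]
orientation: [-0.001, 0.999, 0.053, -0.004]
wrist_force: [-0.5, -0.1, -0.5]
grip_width: 0.0698
grasp_force: 0.0
```

```bash
python3 -c "
from h import *
go([.4715,-.018,.081])
f=frame('top');g=frame('scene')
cv2.imwrite('pics/gr.png',np.hstack([cv2.resize(f['image'][150:220,220:300,::-1],None,fx=5,fy=5),cv2.resize(g['image'][170:240,235:315,::-1],None,fx=5,fy=5)]))
"
```

```text
t 2.83 tcp [ 0.4661 -0.0227  0.0779] xaxis [ 0.994  0.105 -0.007] z [-0.008  0.001 -1.   ] F [-0.5 -0.1 -0.5] grip 0.0698 0.0 q [ 0.71  0.12 -0.75  2.03  0.09  1.03 -1.55]
need tool xyz [ 0.0058 -0.0041 -0.0032]
```

View pics/gr.png

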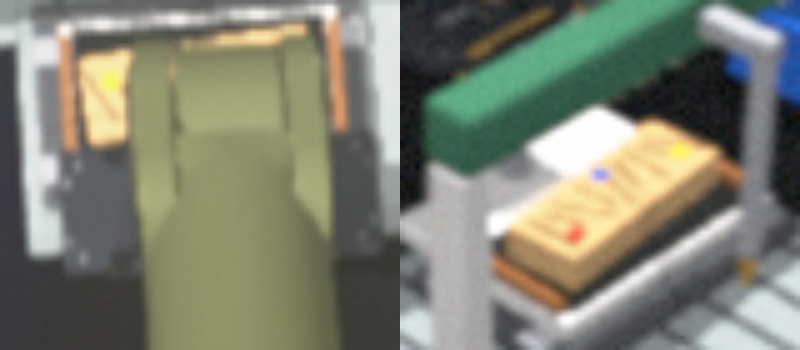

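The hand is over the handle. In the scene view the block is undisturbed, with red at (270,216), and the dots stay visible there.

Call:
apply_moves --plan '[{"rot": [0, 0, 0], "xyz": [0.006, -0.004, -0.003], "fingers": 0.07}, {"rot": [0, 0, 0], "xyz": [0, 0, 0], "fingers": 0.05}, {"rot": [0, 0, 0], "xyz": [0, 0, 0], "fingers": 0.035}, {"rot": [0, 0, 0], "xyz": [0, 0, 0], "fingers": 0.03}, {"rot": [0, 0, 0], "xyz": [0, 0, 0], "fingers": 0.02}, {"rot": [0, 0, 0], "xyz": [0, 0, 0], "fingers": 0.02}, {"rot": [0, 0, 0], "xyz": [0, 0, 0], "fingers": 0.02}]'

```text
t: 3.52
position: [0.4753, -0.0173, 0.0846]
orientation: [0.0, 0.999, 0.052, 0.0]
wrist_force: [0.1, -1.0, -0.3]
grip_width: 0.0382
grasp_force: 0.0
```

```bash
python3 -c "
from h import *
go([.4715,-.018,.081])
g=frame('scene');P={}
for k,i in {'red':(269.6,216.4),'blue':(273.7,203.6),'yellow':(290.4,199.7)}.items():
    c,w=wdot(g,k,i);P[k]=onz(g,c,.082)[0];print(k,c.round(2),P[k].round(4))
print(blockfit(P)[:2])
"
```

```text
t 3.52 tcp [ 0.4753 -0.0173  0.0846] xaxis [0.995 0.105 0.   ] z [ 0. -0. -1.] F [ 0.1 -1.  -0.3] grip 0.0382 0.0 q [ 0.7   0.12 -0.76  2.01  0.1   1.04 -1.56]
need tool xyz [-0.0038  0.0003  0.0036]
red [269.63 216.36] [ 0.5818 -0.0608  0.082 ]
blue [273.73 203.61] [ 0.5392 -0.0062  0.082 ]
yellow [290.29 199.73] [0.5566 0.0493 0.082 ]
(array([ 0.55618832, -0.00781649]), np.float64(0.18271373743434188))
```

Call:
apply_moves --plan '[{"rot": [0, 0, 0], "xyz": [-0.004, 0, 0.004], "fingers": 0.036}, {"rot": [0, 0, 0], "xyz": [0, 0, 0], "fingers": 0.02}, {"rot": [0, 0, 0], "xyz": [0, 0, 0], "fingers": 0.02}, {"rot": [0, 0, 0], "xyz": [0, 0, 0], "fingers": 0.02}, {"rot": [0, 0, 0], "xyz": [0, 0, 0], "fingers": 0.02}]'

```text
t: 3.98
position: [0.4702, -0.0181, 0.0798]
orientation: [0.0, 0.999, 0.052, -0.001]
wrist_force: [-1.7, -1.4, -5.0]
grip_width: 0.0304
grasp_force: 30.0
```

```bash
python3 -c "
from h import *
go([.4715,-.018,.081])"
```

```text
t 3.98 tcp [ 0.4702 -0.0181  0.0798] xaxis [ 0.995  0.104 -0.002] z [-0.002 -0.    -1.   ] F [-1.7 -1.4 -5. ] grip 0.0304 30.0 q [ 0.71  0.12 -0.76  2.03  0.1   1.03 -1.56]
need tool xyz [ 0.0013  0.0001 -0.0012]
```

```bash
cat >> h.py <<'E'
def rows(th0,th1,dX,dY,n,dZ=0,L=.019):
    # grasp-point path in stand axes (m), leaning th0->th1; prints rows in tool axes
    s=(1-np.cos(np.pi*np.arange(n+1)/n))/2; s=.5*s+.5*np.arange(n+1)/n
    th=th0+(th1-th0)*s
    T=np.c_[dX*s+L*np.sin(th),dY*s,dZ*s-L*np.cos(th)]
    for i in range(n):
        d=T[i+1]-T[i];c,k=np.cos(th[i]),np.sin(th[i])
        print(round(th[i+1]-th[i],3),[round(d[0]*c+d[2]*k,4),round(-d[1],4),round(d[0]*k-d[2]*c,4)])
E
python3 -c "
from h import *
rows(0,.61,.1135,.026,16)"
```

```text
0.022 [np.float64(0.0045), np.float64(-0.0009), np.float64(-0.0)]
0.028 [np.float64(0.0057), np.float64(-0.0012), np.float64(0.0001)]
0.033 [np.float64(0.0068), np.float64(-0.0014), np.float64(0.0003)]
0.038 [np.float64(0.0078), np.float64(-0.0016), np.float64(0.0006)]
0.042 [np.float64(0.0086), np.float64(-0.0018), np.float64(0.0009)]
0.045 [np.float64(0.0092), np.float64(-0.0019), np.float64(0.0014)]
0.048 [np.float64(0.0096), np.float64(-0.002), np.float64(0.0018)]
0.049 [np.float64(0.0097), np.float64(-0.0021), np.float64(0.0023)]
0.049 [np.float64(0.0096), np.float64(-0.0021), np.float64(0.0027)]
0.048 [np.float64(0.0092), np.float64(-0.002), np.float64(0.0031)]
0.045 [np.float64(0.0086), np.float64(-0.0019), np.float64(0.0033)]
0.042 [np.float64(0.0079), np.float64(-0.0018), np.float64(0.0034)]
0.038 [np.float64(0.007), np.float64(-0.0016), np.float64(0.0033)]
0.033 [np.float64(0.006), np.float64(-0.0014), np.float64(0.0031)]
0.028 [np.float64(0.0049), np.float64(-0.0012), np.float64(0.0027)]
0.022 [np.float64(0.0038), np.float64(-0.0009), np.float64(0.0023)]
```

Call:
apply_moves --plan '[{"rot": [0, 0.022, 0], "xyz": [0.0045, -0.0009, 0], "fingers": 0.02}, {"rot": [0, 0.028, 0], "xyz": [0.0057, -0.0012, 0.0001], "fingers": 0.02}, {"rot": [0, 0.033, 0], "xyz": [0.0068, -0.0014, 0.0003], "fingers": 0.02}, {"rot": [0, 0.038, 0], "xyz": [0.0078, -0.0016, 0.0006], "fingers": 0.02}, {"rot": [0, 0.042, 0], "xyz": [0.0086, -0.0018, 0.0009], "fingers": 0.02}, {"rot": [0, 0.045, 0], "xyz": [0.0092, -0.0019, 0.0014], "fingers": 0.02}, {"rot": [0, 0.048, 0], "xyz": [0.0096, -0.002, 0.0018], "fingers": 0.02}, {"rot": [0, 0.049, 0], "xyz": [0.0097, -0.0021, 0.0023], "fingers": 0.02}]'

```text
t: 4.65
position: [0.5307, 0.0015, 0.08]
orientation: [-0.008, 0.987, 0.052, 0.151]
wrist_force: [-1.4, -1.2, -6.6]
grip_width: 0.0301
grasp_force: 30.0
```

```bash
python3 -c "
from h import *
go(None)"
```

```text
t 4.65 tcp [0.5307 0.0015 0.08  ] xaxis [0.949 0.1   0.299] z [ 0.298  0.031 -0.954] F [-1.4 -1.2 -6.6] grip 0.0301 30.0 q [ 0.74  0.01 -0.77  2.15 -0.02  0.68 -1.49]
```

Call:
apply_moves --plan '[{"rot": [0, 0.049, 0], "xyz": [0.0096, -0.0021, 0.0027], "fingers": 0.02}, {"rot": [0, 0.048, 0], "xyz": [0.0092, -0.002, 0.0031], "fingers": 0.02}, {"rot": [0, 0.045, 0], "xyz": [0.0086, -0.0019, 0.0033], "fingers": 0.02}, {"rot": [0, 0.042, 0], "xyz": [0.0079, -0.0018, 0.0034], "fingers": 0.02}, {"rot": [0, 0.038, 0], "xyz": [0.007, -0.0016, 0.0033], "fingers": 0.02}, {"rot": [0, 0.033, 0], "xyz": [0.006, -0.0014, 0.0031], "fingers": 0.02}, {"rot": [0, 0.028, 0], "xyz": [0.0049, -0.0012, 0.0027], "fingers": 0.02}, {"rot": [0, 0.022, 0], "xyz": [0.0038, -0.0009, 0.0023], "fingers": 0.02}]'

```text
t: 5.32
position: [0.5908, 0.021, 0.0823]
orientation: [-0.016, 0.953, 0.05, 0.299]
wrist_force: [-2.1, -1.0, -4.3]
grip_width: 0.0301
grasp_force: 30.0
```

Call:
apply_moves --plan '[{"rot": [0, 0, 0], "xyz": [0, 0, 0], "fingers": 0.02}, {"rot": [0, 0, 0], "xyz": [0, 0, 0], "fingers": 0.02}]'

```text
t: 5.48
position: [0.5908, 0.0212, 0.0824]
orientation: [-0.016, 0.953, 0.05, 0.298]
wrist_force: [1.9, -0.4, -9.5]
grip_width: 0.0305
grasp_force: 30.0
```

```bash
cat >> h.py <<'E'
TIP=(304.0,226.2); YAW=.105
def check(which,tag,z0=.082):
    s,R=go(None); g=frame("scene"); tip=onz(g,[TIP],.089)[0]
    ball=s["position"]-.019*R[:,2]; d=ball-np.array([.4702,-.0181,.0988]); print("ball moved",d.round(4))
    o=np.array([.556,-.0076]);y=.182;Rb=np.array([[np.cos(y),-np.sin(y)],[np.sin(y),np.cos(y)]]);P={}
    for k in BL:
        p=o+d[:2]+Rb@np.array(BL[k][:2])/1e3; uv=proj(g,[*p,z0])[0]; c,w=wdot(g,k,uv); P[k]=onz(g,c,z0)[0]
        print(k,"pred",p.round(4),uv.round(1),"seen",c.round(2),round(w),P[k].round(4))
    fo,fy,fp,res=blockfit(P); print("fit",fo.round(4),fy.round(3),res.round(4),"pred o",(o+d[:2]).round(4))
    u=np.array([np.cos(YAW),np.sin(YAW)]);v=np.array([-u[1],u[0]])
    for nm,q in(("pred",o+d[:2]+Rb@np.array(BL[which][:2])/1e3),("seen",P[which][:2]),("fit",fp[which])):
        e=tip[:2]-q; print(nm,"need stand dx,dy",(e@u).round(4),(e@v).round(4))
    cv2.imwrite(f"pics/{tag}.png",cv2.resize(g["image"][170:245,255:345,::-1],None,fx=8,fy=8,interpolation=cv2.INTER_CUBIC))
E
python3 -c "
from h import *
check('red','red1')"
```

```text
t 5.48 tcp [0.5908 0.0212 0.0824] xaxis [0.817 0.086 0.57 ] z [ 0.567  0.06  -0.822] F [ 1.9 -0.4 -9.5] grip 0.0305 30.0 q [ 0.73  0.   -0.78  2.27 -0.1   0.26 -1.43]
ball moved [ 0.1098  0.0381 -0.0008]
red pred [ 0.6896 -0.021 ] [304.  228.2] seen [303.76 228.3 ] 43 [ 0.6893 -0.0218  0.082 ]
blue pred [0.6515 0.0309] [307.3 215.6] seen [305.98 215.38] 47 [0.6482 0.0285 0.082 ]
yellow pred [0.6655 0.0874] [323.5 210.8] seen [323.46 210.62] 36 [0.6648 0.088  0.082 ]
fit [0.6644 0.0296] 0.189 0.0019 pred o [0.6658 0.0305]
pred need stand dx,dy -0.0008 0.0002
seen need stand dx,dy -0.0005 0.001
fit need stand dx,dy 0.0003 0.0009
```

View pics/red1.png

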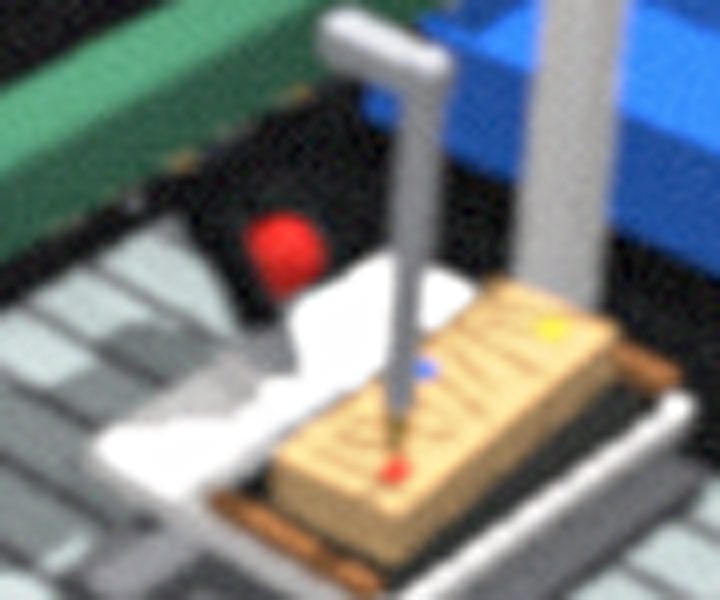

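In the crop the tip is at (396,450) with the red dot at (396,468) straight below it, as predicted for a 7 mm gap. I'll dwell here, then step to blue.

Call:
apply_moves --plan '[{"rot": [0, 0, 0], "xyz": [0, 0, 0], "fingers": 0.02}, {"rot": [0, 0, 0], "xyz": [0, 0, 0], "fingers": 0.02}, {"rot": [0, 0, 0], "xyz": [0, 0, 0], "fingers": 0.02}, {"rot": [0, 0, 0], "xyz": [0, 0, 0], "fingers": 0.02}, {"rot": [0, 0, 0], "xyz": [0, 0, 0], "fingers": 0.02}, {"rot": [0, 0, 0], "xyz": [0, 0, 0], "fingers": 0.02}, {"rot": [0, 0, 0], "xyz": [0, 0, 0], "fingers": 0.02}, {"rot": [0, 0, 0], "xyz": [0, 0, 0], "fingers": 0.02}]'

```text
t: 6.2
position: [0.5911, 0.0211, 0.0825]
orientation: [-0.016, 0.953, 0.05, 0.298]
wrist_force: [-2.0, -0.5, -15.1]
grip_width: 0.0301
grasp_force: 30.0
```

Call:
apply_moves --plan '[{"rot": [0, 0, 0], "xyz": [0.0014, 0.0028, 0.0009], "fingers": 0.02}, {"rot": [0, 0, 0], "xyz": [0.0027, 0.0056, 0.0018], "fingers": 0.02}, {"rot": [0, 0, 0], "xyz": [0.0027, 0.0056, 0.0018], "fingers": 0.02}, {"rot": [0, 0, 0], "xyz": [0.0027, 0.0056, 0.0018], "fingers": 0.02}, {"rot": [0, 0, 0], "xyz": [0.0027, 0.0056, 0.0018], "fingers": 0.02}, {"rot": [0, 0, 0], "xyz": [0.0027, 0.0056, 0.0018], "fingers": 0.02}, {"rot": [0, 0, 0], "xyz": [0.0027, 0.0056, 0.0018], "fingers": 0.02}, {"rot": [0, 0, 0], "xyz": [0.0027, 0.0056, 0.0018], "fingers": 0.02}]'

```text
t: 6.87
position: [0.62, -0.0188, 0.0828]
orientation: [-0.016, 0.953, 0.05, 0.298]
wrist_force: [-1.7, 1.5, -24.1]
grip_width: 0.0306
grasp_force: 30.0
```

Call:
apply_moves --plan '[{"rot": [0, 0, 0], "xyz": [0.0027, 0.0056, 0.0018], "fingers": 0.02}, {"rot": [0, 0, 0], "xyz": [0.0027, 0.0056, 0.0018], "fingers": 0.02}, {"rot": [0, 0, 0], "xyz": [0.0014, 0.0028, 0.0009], "fingers": 0.02}, {"rot": [0, 0, 0], "xyz": [0, 0, 0], "fingers": 0.02}, {"rot": [0, 0, 0], "xyz": [0, 0, 0], "fingers": 0.02}]'

```text
t: 7.28
position: [0.6298, -0.033, 0.0831]
orientation: [-0.016, 0.953, 0.049, 0.299]
wrist_force: [1.1, -2.6, -29.2]
grip_width: 0.03
grasp_force: 30.0
```

```bash
python3 -c "
from h import *
check('blue','blue1')"
```

```text
t 7.28 tcp [ 0.6298 -0.033   0.0831] xaxis [0.817 0.084 0.571] z [ 0.568  0.059 -0.821] F [  1.1  -2.6 -29.2] grip 0.03 30.0 q [ 0.79  0.11 -0.74  2.18 -0.09  0.28 -1.31]
ball moved [ 1.488e-01 -1.600e-02 -1.000e-04]
red pred [ 0.7286 -0.0752] [300.1 242.4] seen [300.06 242.39] 43 [ 0.7285 -0.0753  0.082 ]
blue pred [ 0.6905 -0.0232] [303.7 228.7] seen [303.56 228.54] 76 [ 0.6898 -0.0231  0.082 ]
yellow pred [0.7045 0.0333] [320.6 223.5] seen [320.66 223.35] 37 [0.7042 0.034  0.082 ]
fit [ 0.7044 -0.0234] 0.183 0.0005 pred o [ 0.7048 -0.0236]
pred need stand dx,dy -0.0015 0.0024
seen need stand dx,dy -0.0008 0.0023
fit need stand dx,dy -0.0011 0.0022
```

Call:
apply_moves --plan '[{"rot": [0, 0, 0], "xyz": [-0.0015, -0.0012, 0.0013], "fingers": 0.02}, {"rot": [0, 0, 0], "xyz": [0, 0, 0], "fingers": 0.02}, {"rot": [0, 0, 0], "xyz": [0, 0, 0], "fingers": 0.02}]'

```text
t: 7.58
position: [0.6307, -0.0312, 0.083]
orientation: [-0.015, 0.952, 0.049, 0.3]
wrist_force: [0.8, -0.7, -24.6]
grip_width: 0.0304
grasp_force: 30.0
```

```bash
python3 -c "
from h import *
check('blue','blue2')"
```

```text
t 7.58 tcp [ 0.6307 -0.0312  0.083 ] xaxis [0.815 0.085 0.574] z [ 0.571  0.059 -0.819] F [  0.8  -0.7 -24.6] grip 0.0304 30.0 q [ 0.78  0.11 -0.74  2.18 -0.09  0.27 -1.32]
ball moved [ 0.1496 -0.0143 -0.0002]
red pred [ 0.7294 -0.0734] [300.8 242.3] seen [300.62 242.39] 46 [ 0.7295 -0.0741  0.082 ]
blue pred [ 0.6913 -0.0214] [304.3 228.6] seen [304.18 228.51] 74 [ 0.6908 -0.0216  0.082 ]
yellow pred [0.7053 0.035 ] [321.2 223.4] seen [321.03 223.27] 37 [0.7046 0.0352 0.082 ]
fit [ 0.7053 -0.0221] 0.187 0.0006 pred o [ 0.7056 -0.0219]
pred need stand dx,dy -0.0025 0.0008
seen need stand dx,dy -0.002 0.0009
fit need stand dx,dy -0.0021 0.0011
```

View pics/blue2.png

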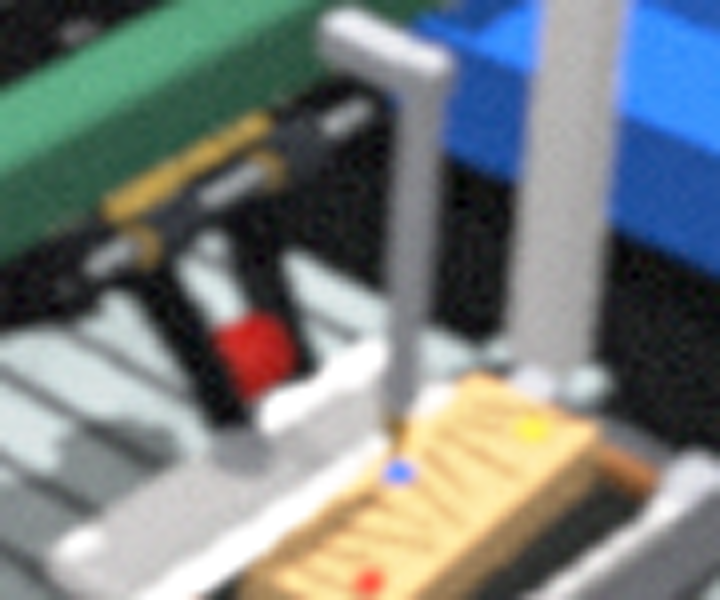

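The tip is at (398,449) with the blue dot at (399,470) just below it, about 2 mm too far. A small correction, then the dwell and on to yellow.

Call:
apply_moves --plan '[{"rot": [0, 0, 0], "xyz": [-0.0018, -0.0005, 0], "fingers": 0.02}, {"rot": [0, 0, 0], "xyz": [0, 0, 0], "fingers": 0.02}, {"rot": [0, 0, 0], "xyz": [0, 0, 0], "fingers": 0.02}, {"rot": [0, 0, 0], "xyz": [0, 0, 0], "fingers": 0.02}, {"rot": [0, 0, 0], "xyz": [0, 0, 0], "fingers": 0.02}, {"rot": [0, 0, 0], "xyz": [0, 0, 0], "fingers": 0.02}, {"rot": [0, 0, 0], "xyz": [0, 0, 0], "fingers": 0.02}, {"rot": [0, 0, 0], "xyz": [0, 0, 0], "fingers": 0.02}]'

```text
t: 8.3
position: [0.6297, -0.0299, 0.0829]
orientation: [-0.015, 0.952, 0.05, 0.301]
wrist_force: [0.8, -1.6, -15.7]
grip_width: 0.03
grasp_force: 30.0
```

```bash
python3 -c "
from h import *
check('blue','blue3')" | tail -4
```

```text
fit [ 0.7044 -0.0209] 0.196 0.0015 pred o [ 0.7046 -0.0205]
pred need stand dx,dy -0.0016 -0.0006
seen need stand dx,dy -0.0012 -0.0004
fit need stand dx,dy -0.0013 -0.0001
```

Call:
apply_moves --plan '[{"rot": [0, 0, 0], "xyz": [-0.0008, 0.0028, -0.0006], "fingers": 0.02}, {"rot": [0, 0, 0], "xyz": [-0.0016, 0.0055, -0.0011], "fingers": 0.02}, {"rot": [0, 0, 0], "xyz": [-0.0016, 0.0055, -0.0011], "fingers": 0.02}, {"rot": [0, 0, 0], "xyz": [-0.0016, 0.0055, -0.0011], "fingers": 0.02}, {"rot": [0, 0, 0], "xyz": [-0.0016, 0.0055, -0.0011], "fingers": 0.02}, {"rot": [0, 0, 0], "xyz": [-0.0016, 0.0055, -0.0011], "fingers": 0.02}, {"rot": [0, 0, 0], "xyz": [-0.0016, 0.0055, -0.0011], "fingers": 0.02}, {"rot": [0, 0, 0], "xyz": [-0.0016, 0.0055, -0.0011], "fingers": 0.02}]'

```text
t: 9.02
position: [0.6194, -0.0716, 0.0828]
orientation: [-0.016, 0.952, 0.051, 0.301]
wrist_force: [1.2, 2.3, -13.6]
grip_width: 0.0302
grasp_force: 30.0
```

Call:
apply_moves --plan '[{"rot": [0, 0, 0], "xyz": [-0.0016, 0.0055, -0.0011], "fingers": 0.02}, {"rot": [0, 0, 0], "xyz": [-0.0016, 0.0055, -0.0011], "fingers": 0.02}, {"rot": [0, 0, 0], "xyz": [-0.0008, 0.0028, -0.0006], "fingers": 0.02}, {"rot": [0, 0, 0], "xyz": [0, 0, 0], "fingers": 0.02}, {"rot": [0, 0, 0], "xyz": [0, 0, 0], "fingers": 0.02}]'

```text
t: 9.43
position: [0.6159, -0.0874, 0.0827]
orientation: [-0.015, 0.952, 0.05, 0.301]
wrist_force: [-0.5, -0.1, -9.5]
grip_width: 0.03
grasp_force: 30.0
```

```bash
python3 -c "
from h import *
check('yellow','yel1')"
```

```text
t 9.43 tcp [ 0.6159 -0.0874  0.0827] xaxis [0.814 0.086 0.575] z [ 0.572  0.058 -0.818] F [-0.5 -0.1 -9.5] grip 0.03 30.0 q [ 1.    0.11 -0.82  2.19 -0.32  0.3  -0.98]
ball moved [ 0.1348 -0.0704 -0.0005]
red pred [ 0.7146 -0.1296] [282.5 247.9] seen [282.04 247.56] 49 [ 0.7128 -0.1298  0.082 ]
blue pred [ 0.6765 -0.0776] [286.9 233.7] seen [286.93 233.7 ] 73 [ 0.6766 -0.0774  0.082 ]
yellow pred [ 0.6905 -0.0211] [304.2 228.4] seen [304.24 228.32] 41 [ 0.6903 -0.0208  0.082 ]
fit [ 0.6901 -0.0779] 0.168 0.0007 pred o [ 0.6908 -0.078 ]
pred need stand dx,dy -0.0017 0.0004
seen need stand dx,dy -0.0015 0.0
fit need stand dx,dy -0.0018 0.0003
```

Call:
apply_moves --plan '[{"rot": [0, 0, 0], "xyz": [0, 0, 0], "fingers": 0.02}, {"rot": [0, 0, 0], "xyz": [0, 0, 0], "fingers": 0.02}, {"rot": [0, 0, 0], "xyz": [0, 0, 0], "fingers": 0.02}, {"rot": [0, 0, 0], "xyz": [0, 0, 0], "fingers": 0.02}, {"rot": [0, 0, 0], "xyz": [0, 0, 0], "fingers": 0.02}, {"rot": [0, 0, 0], "xyz": [0, 0, 0], "fingers": 0.02}, {"rot": [0, 0, 0], "xyz": [0, 0, 0], "fingers": 0.02}, {"rot": [0, 0, 0], "xyz": [0, 0, 0], "fingers": 0.02}]'

```text
t: 10.15
position: [0.6159, -0.0869, 0.0826]
orientation: [-0.015, 0.952, 0.05, 0.301]
wrist_force: [-0.0, -2.4, -2.8]
grip_width: 0.0304
grasp_force: 30.0
```

```bash
python3 -c "
from h import *
check('yellow','yel2')
rows(.61,0,-.158,.06,21)" | grep -v pred.*seen | sed 's/np.float64//g'
```

```text
t 10.15 tcp [ 0.6159 -0.0869  0.0826] xaxis [0.814 0.086 0.575] z [ 0.571  0.059 -0.819] F [-0.  -2.4 -2.8] grip 0.0304 30.0 q [ 1.    0.11 -0.82  2.19 -0.32  0.3  -0.98]
ball moved [ 0.1348 -0.0699 -0.0007]
fit [ 0.6903 -0.0776] 0.172 0.0009 pred o [ 0.6908 -0.0775]
pred need stand dx,dy -0.0018 -0.0001
seen need stand dx,dy -0.0014 -0.0005
fit need stand dx,dy -0.0019 0.0
-0.016 [(-0.0038), (-0.0016), (-0.0024)]
-0.02 [(-0.0046), (-0.0019), (-0.0028)]
-0.023 [(-0.0054), (-0.0022), (-0.0032)]
-0.026 [(-0.0062), (-0.0025), (-0.0035)]
-0.029 [(-0.007), (-0.0028), (-0.0037)]
-0.031 [(-0.0077), (-0.0031), (-0.0039)]
-0.033 [(-0.0084), (-0.0033), (-0.0039)]
-0.035 [(-0.0089), (-0.0034), (-0.0038)]
-0.036 [(-0.0094), (-0.0036), (-0.0036)]
-0.037 [(-0.0097), (-0.0036), (-0.0034)]
-0.037 [(-0.0099), (-0.0037), (-0.0031)]
-0.037 [(-0.0099), (-0.0036), (-0.0027)]
-0.036 [(-0.0098), (-0.0036), (-0.0023)]
-0.035 [(-0.0095), (-0.0034), (-0.0019)]
-0.033 [(-0.0091), (-0.0033), (-0.0015)]
-0.031 [(-0.0086), (-0.0031), (-0.0012)]
-0.029 [(-0.0079), (-0.0028), (-0.0008)]
-0.026 [(-0.0072), (-0.0025), (-0.0006)]
-0.023 [(-0.0063), (-0.0022), (-0.0004)]
-0.02 [(-0.0054), (-0.0019), (-0.0002)]
-0.016 [(-0.0045), (-0.0016), (-0.0001)]
```

View pics/yel2.png

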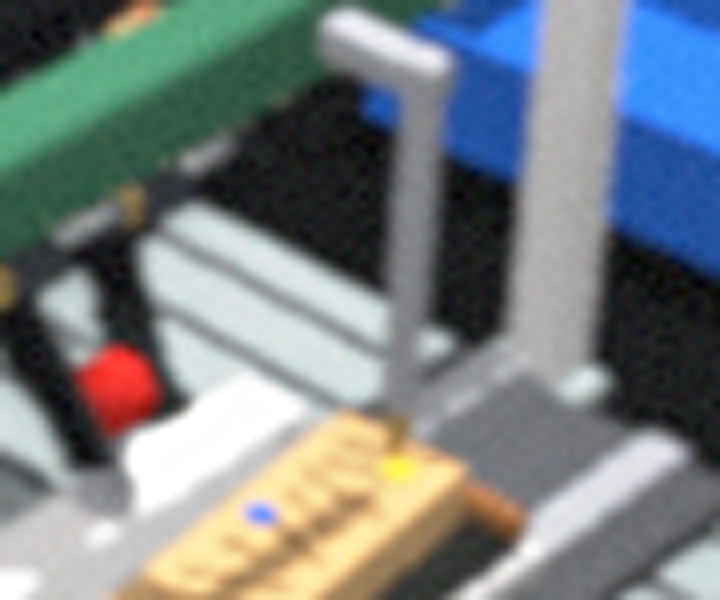

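The tip is at (398,448) with the yellow dot at (398,467), directly below it, and the dwell is done. Next I draw the table out.

Call:
apply_moves --plan '[{"rot": [0, -0.016, 0], "xyz": [-0.0038, -0.0016, -0.0024], "fingers": 0.02}, {"rot": [0, -0.02, 0], "xyz": [-0.0046, -0.0019, -0.0028], "fingers": 0.02}, {"rot": [0, -0.023, 0], "xyz": [-0.0054, -0.0022, -0.0032], "fingers": 0.02}, {"rot": [0, -0.026, 0], "xyz": [-0.0062, -0.0025, -0.0035], "fingers": 0.02}, {"rot": [0, -0.029, 0], "xyz": [-0.007, -0.0028, -0.0037], "fingers": 0.02}, {"rot": [0, -0.031, 0], "xyz": [-0.0077, -0.0031, -0.0039], "fingers": 0.02}, {"rot": [0, -0.033, 0], "xyz": [-0.0084, -0.0033, -0.0039], "fingers": 0.02}, {"rot": [0, -0.035, 0], "xyz": [-0.0089, -0.0034, -0.0038], "fingers": 0.02}]'

```text
t: 10.87
position: [0.5559, -0.0721, 0.081]
orientation: [-0.01, 0.979, 0.051, 0.198]
wrist_force: [2.2, -1.4, -5.9]
grip_width: 0.0304
grasp_force: 30.0
```

Call:
apply_moves --plan '[{"rot": [0, -0.036, 0], "xyz": [-0.0094, -0.0036, -0.0036], "fingers": 0.02}, {"rot": [0, -0.037, 0], "xyz": [-0.0097, -0.0036, -0.0034], "fingers": 0.02}, {"rot": [0, -0.037, 0], "xyz": [-0.0099, -0.0037, -0.0031], "fingers": 0.02}, {"rot": [0, -0.037, 0], "xyz": [-0.0099, -0.0036, -0.0027], "fingers": 0.02}, {"rot": [0, -0.036, 0], "xyz": [-0.0098, -0.0036, -0.0023], "fingers": 0.02}, {"rot": [0, -0.035, 0], "xyz": [-0.0095, -0.0034, -0.0019], "fingers": 0.02}, {"rot": [0, -0.033, 0], "xyz": [-0.0091, -0.0033, -0.0015], "fingers": 0.02}, {"rot": [0, -0.031, 0], "xyz": [-0.0086, -0.0031, -0.0012], "fingers": 0.02}]'

```text
t: 11.53
position: [0.4762, -0.0523, 0.0798]
orientation: [-0.002, 0.997, 0.053, 0.06]
wrist_force: [3.3, -2.5, -3.9]
grip_width: 0.0301
grasp_force: 30.0
```

```bash
python3 -c "
from h import *
go(None)"
```

```text
t 11.53 tcp [ 0.4762 -0.0523  0.0798] xaxis [0.987 0.105 0.12 ] z [ 0.12   0.011 -0.993] F [ 3.3 -2.5 -3.9] grip 0.0301 30.0 q [ 0.87  0.03 -0.8   2.11  0.    0.9  -1.4 ]
```

Call:
apply_moves --plan '[{"rot": [0, -0.029, 0], "xyz": [-0.0079, -0.0028, -0.0008], "fingers": 0.02}, {"rot": [0, -0.026, 0], "xyz": [-0.0072, -0.0025, -0.0006], "fingers": 0.02}, {"rot": [0, -0.023, 0], "xyz": [-0.0063, -0.0022, -0.0004], "fingers": 0.02}, {"rot": [0, -0.02, 0], "xyz": [-0.0054, -0.0019, -0.0002], "fingers": 0.02}, {"rot": [0, -0.016, 0], "xyz": [-0.0045, -0.0016, -0.0001], "fingers": 0.02}, {"rot": [0, 0, 0], "xyz": [0, 0, 0], "fingers": 0.02}, {"rot": [0, 0, 0], "xyz": [0, 0, 0], "fingers": 0.02}]'

```text
t: 12.12
position: [0.4425, -0.0445, 0.0795]
orientation: [0.0, 0.999, 0.053, 0.002]
wrist_force: [-1.4, -0.1, 9.7]
grip_width: 0.0303
grasp_force: 30.0
```

```bash
python3 -c "
from h import *
check('yellow','out')" | head -7
```

```text
t 12.12 tcp [ 0.4425 -0.0445  0.0795] xaxis [0.994 0.105 0.003] z [ 0.003 -0.001 -1.   ] F [-1.4 -0.1  9.7] grip 0.0303 30.0 q [ 0.85  0.05 -0.81  2.09  0.04  1.02 -1.45]
ball moved [-0.0278 -0.0264 -0.0003]
red pred [ 0.5519 -0.0856] [257.1 214.9] seen [257.24 215.06] 41 [ 0.5529 -0.0858  0.082 ]
blue pred [ 0.5139 -0.0336] [261.9 203.2] seen [261.61 202.23] 60 [ 0.5091 -0.031   0.082 ]
yellow pred [0.5279 0.0229] [278.1 198.8] seen [278.33 198.69] 37 [0.528  0.0236 0.082 ]
fit [ 0.527 -0.033] 0.18 0.0035 pred o [ 0.5282 -0.034 ]
pred need stand dx,dy 0.1554 -0.0604
```

Call:
apply_moves --plan '[{"rot": [0, 0, 0], "xyz": [0, 0, 0], "fingers": 0.06}, {"rot": [0, 0, 0], "xyz": [0, 0, 0], "fingers": 0.06}, {"rot": [0, 0, 0], "xyz": [0, 0, 0], "fingers": 0.06}, {"rot": [0, 0, 0], "xyz": [0, 0, 0], "fingers": 0.06}, {"rot": [0, 0, 0], "xyz": [0, 0, 0], "fingers": 0.06}, {"rot": [0, 0, 0], "xyz": [0, 0, 0], "fingers": 0.06}]'

```text
t: 12.67
position: [0.4405, -0.0447, 0.0776]
orientation: [-0.0, 0.999, 0.052, 0.0]
wrist_force: [0.4, 0.0, -0.1]
grip_width: 0.0577
grasp_force: 0.0
```

Call:
apply_moves --plan '[{"rot": [0, 0, 0], "xyz": [0, 0, -0.012], "fingers": 0.06}, {"rot": [0, 0, 0], "xyz": [0, 0, -0.025], "fingers": 0.06}, {"rot": [0, 0, 0], "xyz": [0, 0, -0.035], "fingers": 0.07}, {"rot": [0, 0, 0], "xyz": [0, 0, -0.035], "fingers": 0.075}, {"rot": [0, 0, 0], "xyz": [0, 0, -0.035], "fingers": 0.075}, {"rot": [0, 0, 0], "xyz": [0, 0, -0.02], "fingers": 0.075}]'

```text
t: 13.17
position: [0.4419, -0.0448, 0.2436]
orientation: [0.001, 0.999, 0.052, 0.003]
wrist_force: [0.7, 0.0, 0.0]
grip_width: 0.0736
grasp_force: 0.0
```

Call:
apply_moves --plan '[{"rot": [0, 0, -0.1177], "xyz": [0, 0, 0], "fingers": 0.075}, {"rot": [0, 0, -0.1177], "xyz": [0, 0, 0], "fingers": 0.075}, {"rot": [0, 0, -0.1177], "xyz": [0, 0, 0], "fingers": 0.075}, {"rot": [0, 0, -0.1177], "xyz": [0, 0, 0], "fingers": 0.075}, {"rot": [0, 0, -0.1177], "xyz": [0, 0, 0], "fingers": 0.075}, {"rot": [0, 0, -0.1177], "xyz": [0, 0, 0], "fingers": 0.075}, {"rot": [0, 0, -0.1177], "xyz": [0, 0, 0], "fingers": 0.075}]'

```text
t: 13.75
position: [0.4404, -0.0448, 0.2396]
orientation: [0.0, 0.893, 0.45, 0.0]
wrist_force: [-0.3, 0.7, -0.4]
grip_width: 0.075
grasp_force: 0.0
```

Call:
apply_moves --plan '[{"rot": [0, 0, -0.1177], "xyz": [0, 0, 0], "fingers": 0.075}, {"rot": [0, 0, -0.1177], "xyz": [0, 0, 0], "fingers": 0.075}, {"rot": [0, 0, -0.1177], "xyz": [0, 0, 0], "fingers": 0.075}, {"rot": [0, 0, -0.1177], "xyz": [0, 0, 0], "fingers": 0.075}, {"rot": [0, 0, -0.1177], "xyz": [0, 0, 0], "fingers": 0.075}, {"rot": [0, 0, -0.1177], "xyz": [0, 0, 0], "fingers": 0.075}, {"rot": [0, 0, -0.1177], "xyz": [0, 0, 0], "fingers": 0.075}, {"rot": [0, 0, 0], "xyz": [0, 0, 0], "fingers": 0.075}]'

```text
t: 14.42
position: [0.4405, -0.0448, 0.2396]
orientation: [0.0, 0.639, 0.769, 0.0]
wrist_force: [0.4, -0.5, -0.2]
grip_width: 0.0749
grasp_force: 0.0
```

```bash
python3 -c "
from h import *
go([.527,-.034,.16])
g=frame('scene');P={}
for k,i in {'red':(257.2,215),'blue':(261.8,202.6),'yellow':(278.3,198.7)}.items():
    c,w=wdot(g,k,i);P[k]=onz(g,c,.082)[0];print(k,c.round(2),P[k].round(4))
print(blockfit(P))
f=frame('top');cv2.imwrite('pics/pre.png',np.hstack([cv2.resize(f['image'][120:220,200:310,::-1],None,fx=3.6,fy=3.6),cv2.resize(g['image'][150:250,220:330,::-1],None,fx=3.6,fy=3.6)]))"
```

```text
t 14.42 tcp [ 0.4405 -0.0448  0.2396] xaxis [-0.184  0.983  0.   ] z [ 0.  0. -1.] F [ 0.4 -0.5 -0.2] grip 0.0749 0.0 q [ 0.74 -0.13 -0.63  1.89 -0.08  1.36  0.31]
need tool xyz [-0.0053  0.087   0.0797]
red [257.24 215.06] [ 0.5529 -0.0857  0.082 ]
blue [261.55 202.02] [ 0.5081 -0.0304  0.082 ]
yellow [278.33 198.69] [0.528  0.0236 0.082 ]
(array([ 0.52663594, -0.03276085]), np.float64(0.17800625701510409), {'red': array([ 0.55015345, -0.08441283]), 'blue': array([ 0.51232596, -0.0322872 ]), 'yellow': array([0.52656214, 0.02412495])}, np.float64(0.004189658337561797))
```

View pics/pre.png

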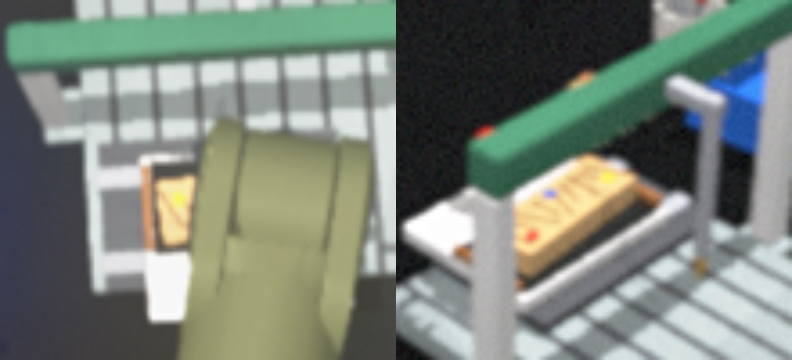

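The left half shows the arm over the drawn-out table. In the right half the block lies undisturbed on the mat, with red at crop (531,236) and yellow at (608,177), and the hand is clear of it.

Call:
apply_moves --plan '[{"rot": [-0.1, 0, 0], "xyz": [0, 0, 0], "fingers": 0.085}, {"rot": [-0.1, 0, 0], "xyz": [0, 0, 0], "fingers": 0.085}, {"rot": [-0.1, 0, 0], "xyz": [0, 0, 0], "fingers": 0.085}]'

```text
t: 14.77
position: [0.4518, -0.0481, 0.231]
orientation: [0.081, 0.637, 0.759, 0.104]
wrist_force: [-0.6, -1.4, 0.2]
grip_width: 0.0831
grasp_force: 0.0
```

Call:
apply_moves --plan '[{"rot": [0, 0, 0], "xyz": [-0.0009, 0.0081, 0.02], "fingers": 0.085}, {"rot": [0, 0, 0], "xyz": [-0.0009, 0.0081, 0.02], "fingers": 0.085}, {"rot": [0, 0, 0], "xyz": [-0.0009, 0.0081, 0.02], "fingers": 0.085}, {"rot": [0, 0, 0], "xyz": [-0.0009, 0.0081, 0.02], "fingers": 0.085}, {"rot": [0, 0, 0], "xyz": [-0.0009, 0.0081, 0.02], "fingers": 0.085}, {"rot": [0, 0, 0], "xyz": [-0.0009, 0.0081, 0.02], "fingers": 0.085}, {"rot": [0, 0, 0], "xyz": [0, 0, 0], "fingers": 0.085}, {"rot": [0, 0, 0], "xyz": [0, 0, 0], "fingers": 0.085}]'

```text
t: 15.43
position: [0.5298, -0.0363, 0.1285]
orientation: [0.08, 0.635, 0.762, 0.102]
wrist_force: [-0.5, 0.2, 1.1]
grip_width: 0.0847
grasp_force: 0.0
```

```bash
python3 -c "
from h import *
go([.522,-.035,.085])"
```

```text
t 15.43 tcp [ 0.5298 -0.0363  0.1285] xaxis [-0.181  0.983  0.008] z [ 0.252  0.054 -0.966] F [-0.5  0.2  1.1] grip 0.0847 0.0 q [ 0.5  -0.03 -0.42  2.06 -0.11  0.85  0.32]
need tool xyz [ 0.0023 -0.0184  0.0401]
```

Call:
apply_moves --plan '[{"rot": [0, 0, 0], "xyz": [0.0006, -0.0039, 0.014], "fingers": 0.078}, {"rot": [0, 0, 0], "xyz": [0.0006, -0.0039, 0.014], "fingers": 0.078}, {"rot": [0, 0, 0], "xyz": [0.0006, -0.0039, 0.014], "fingers": 0.078}, {"rot": [0, 0, 0], "xyz": [0, 0, 0], "fingers": 0.078}, {"rot": [0, 0, 0], "xyz": [0, 0, 0], "fingers": 0.078}]'

```text
t: 15.85
position: [0.5296, -0.035, 0.0867]
orientation: [0.082, 0.635, 0.762, 0.103]
wrist_force: [0.1, -0.5, -0.2]
grip_width: 0.0783
grasp_force: 0.0
```

```bash
python3 -c "
from h import *
go([.529,-.034,.085])"
```

```text
t 15.85 tcp [ 0.5296 -0.035   0.0867] xaxis [-0.181  0.983  0.006] z [ 0.255  0.053 -0.966] F [ 0.1 -0.5 -0.2] grip 0.0783 0.0 q [ 0.49  0.03 -0.43  2.11 -0.08  0.75  0.3 ]
need tool xyz [ 0.0011 -0.0008  0.0016]
```

Call:
apply_moves --plan '[{"rot": [0.066, 0, 0], "xyz": [0.0005, -0.0012, 0.004], "fingers": 0.078}, {"rot": [0.066, 0, 0], "xyz": [0.0005, -0.0008, 0.004], "fingers": 0.078}, {"rot": [0.066, 0, 0], "xyz": [0, -0.0006, 0.005], "fingers": 0.078}, {"rot": [0.066, 0, 0], "xyz": [0, -0.0003, 0.005], "fingers": 0.078}, {"rot": [0, 0, 0], "xyz": [0, 0, 0.004], "fingers": 0.078}, {"rot": [0, 0, 0], "xyz": [0, 0, 0], "fingers": 0.078}, {"rot": [0, 0, 0], "xyz": [0, 0, 0], "fingers": 0.078}]'

```text
t: 16.43
position: [0.5295, -0.0338, 0.0643]
orientation: [-0.002, 0.64, 0.769, 0.002]
wrist_force: [-0.8, -0.2, -0.3]
grip_width: 0.078
grasp_force: 0.0
```

```bash
python3 -c "
from h import *
go([.529,-.034,.06])"
```

```text
t 16.43 tcp [ 0.5295 -0.0338  0.0643] xaxis [-0.182  0.983  0.006] z [-0.001  0.006 -1.   ] F [-0.8 -0.2 -0.3] grip 0.078 0.0 q [ 0.41  0.24 -0.43  1.91  0.11  1.02  0.11]
need tool xyz [-0.0001 -0.0005  0.0043]
```

No contact so far. Last 4 mm down, then close.

Call:
apply_moves --plan '[{"rot": [0, 0, 0], "xyz": [0, 0, 0.004], "fingers": 0.078}, {"rot": [0, 0, 0], "xyz": [0, 0, 0], "fingers": 0.068}, {"rot": [0, 0, 0], "xyz": [0, 0, 0], "fingers": 0.06}, {"rot": [0, 0, 0], "xyz": [0, 0, 0], "fingers": 0.056}, {"rot": [0, 0, 0], "xyz": [0, 0, 0], "fingers": 0.045}, {"rot": [0, 0, 0], "xyz": [0, 0, 0], "fingers": 0.045}, {"rot": [0, 0, 0], "xyz": [0, 0, 0], "fingers": 0.045}, {"rot": [0, 0, 0], "xyz": [0, 0, 0], "fingers": 0.045}]'

```text
t: 17.1
position: [0.5296, -0.0338, 0.06]
orientation: [-0.002, 0.64, 0.769, 0.001]
wrist_force: [-1.3, 0.2, 2.6]
grip_width: 0.0554
grasp_force: 30.0
```

```bash
python3 -c "
from h import *
go([.529,-.034,.06])"
```

```text
t 17.1 tcp [ 0.5296 -0.0338  0.06  ] xaxis [-0.182  0.983  0.006] z [-0.002  0.005 -1.   ] F [-1.3  0.2  2.6] grip 0.0554 30.0 q [ 0.41  0.24 -0.43  1.91  0.11  1.01  0.11]
need tool xyz [-0.0001 -0.0006 -0.    ]
```

Call:
apply_moves --plan '[{"rot": [0, 0, 0], "xyz": [0, 0, -0.004], "fingers": 0.045}, {"rot": [0, 0, 0], "xyz": [0, 0, -0.008], "fingers": 0.045}, {"rot": [0, 0, 0], "xyz": [0, -0.012, -0.008], "fingers": 0.045}, {"rot": [0, 0, 0], "xyz": [0, -0.012, -0.008], "fingers": 0.045}, {"rot": [0, 0, 0], "xyz": [0, 0, -0.012], "fingers": 0.045}]'

```text
t: 17.52
position: [0.5036, -0.0385, 0.0996]
orientation: [-0.004, 0.64, 0.769, 0.0]
wrist_force: [-0.8, 0.2, -2.5]
grip_width: 0.0557
grasp_force: 30.0
```

```bash
python3 -c "
from h import *
go(None)"
```

```text
t 17.52 tcp [ 0.5036 -0.0385  0.0996] xaxis [-0.182  0.983  0.006] z [-0.005  0.005 -1.   ] F [-0.8  0.2 -2.5] grip 0.0557 30.0 q [ 0.44  0.14 -0.44  1.94  0.06  1.08  0.16]
```

Call:
apply_moves --plan '[{"rot": [0, 0, 0], "xyz": [0, 0, -0.025], "fingers": 0.045}, {"rot": [0, 0, 0], "xyz": [0, 0, -0.03], "fingers": 0.045}, {"rot": [0, 0, 0], "xyz": [0, -0.025, -0.03], "fingers": 0.045}, {"rot": [0, 0, 0], "xyz": [0, -0.025, -0.02], "fingers": 0.045}, {"rot": [0, 0, 0], "xyz": [0.012, 0, 0], "fingers": 0.045}]'

```text
t: 17.93
position: [0.4553, -0.0394, 0.2102]
orientation: [0.001, 0.641, 0.767, 0.002]
wrist_force: [0.8, -0.2, -2.6]
grip_width: 0.0561
grasp_force: 30.0
```

Call:
apply_moves --plan '[{"rot": [0, 0, 0], "xyz": [0.025, 0.006, 0], "fingers": 0.045}, {"rot": [0, 0, 0], "xyz": [0.036, 0.008, 0], "fingers": 0.045}, {"rot": [0, 0, 0], "xyz": [0.036, 0.008, 0], "fingers": 0.045}, {"rot": [0, 0, 0], "xyz": [0.036, 0.008, 0], "fingers": 0.045}, {"rot": [0, 0, 0], "xyz": [0.036, 0.01, 0], "fingers": 0.045}, {"rot": [0, 0, 0], "xyz": [0.034, 0.014, 0], "fingers": 0.045}, {"rot": [0, 0, 0], "xyz": [0.034, 0.014, 0], "fingers": 0.045}]'

```text
t: 18.52
position: [0.4789, 0.2121, 0.207]
orientation: [-0.002, 0.639, 0.769, 0.002]
wrist_force: [0.4, -0.2, -1.4]
grip_width: 0.0557
grasp_force: 30.0
```

```bash
python3 -c "
from h import *
go([.518,.349,.1])"
```

```text
t 18.52 tcp [0.4789 0.2121 0.207 ] xaxis [-0.183  0.983  0.006] z [ 0.     0.006 -1.   ] F [ 0.4 -0.2 -1.4] grip 0.0557 30.0 q [ 0.21  0.1  -0.71  1.77  0.06  1.29 -0.33]
need tool xyz [0.1268 0.0634 0.1079]
```

Call:
apply_moves --plan '[{"rot": [0, 0, 0.015], "xyz": [0.03, 0.015, 0], "fingers": 0.045}, {"rot": [0, 0, 0.015], "xyz": [0.03, 0.015, 0], "fingers": 0.045}, {"rot": [0, 0, 0.015], "xyz": [0.03, 0.015, 0], "fingers": 0.045}, {"rot": [0, 0, 0], "xyz": [0.025, 0.012, 0], "fingers": 0.045}, {"rot": [0, 0, 0], "xyz": [0.012, 0.006, 0], "fingers": 0.045}, {"rot": [0, 0, 0], "xyz": [0, 0, 0], "fingers": 0.045}, {"rot": [0, 0, 0], "xyz": [0, 0, 0], "fingers": 0.045}]'

```text
t: 19.1
position: [0.5202, 0.346, 0.2066]
orientation: [-0.003, 0.656, 0.755, 0.001]
wrist_force: [-0.8, 0.1, -1.1]
grip_width: 0.0561
grasp_force: 30.0
```

```bash
python3 -c "
from h import *
go([.518,.349,.012])
img=cv2.imread('pics/scene0.png')[:,:,::-1].copy();g=frame('scene');g0=dict(g);g0['image']=img
b=blobs(g0,(100,100,60),(125,255,255),(300,140,392,212))[0]
c=max(cv2.findContours(b[3].astype(np.uint8),0,2)[0],key=cv2.contourArea).reshape(-1,2)
for n,p in(('right',c[c[:,0].argmax()]),('top',c[c[:,1].argmin()])):print(n,p,onz(g,[p],.06)[0].round(4))
C=[(.6127,.4645),(.6391,.2646),(.4174,.2305),(.3854,.4362)]
print('tote corners proj',proj(g,[[*q,.06] for q in C]).round(1).tolist(),'bbox',b[2])
f=frame('top')
for k in BL: print(k,[(x[0],x[1]) for x in dots(f,(100,120,200,225))[k]][:2])
"
```

```text
t 19.1 tcp [0.5202 0.346  0.2066] xaxis [-0.14   0.99   0.007] z [-0.003  0.006 -1.   ] F [-0.8  0.1 -1.1] grip 0.0561 30.0 q [-0.04  0.36 -0.75  1.52  0.24  1.35 -0.66]
need tool xyz [ 0.002  -0.0013  0.1946]
right [386 173] [0.6277 0.4538 0.06  ]
top [337 151] [0.4057 0.4423 0.06  ]
tote corners proj [[384.4, 170.4], [353.6, 192.9], [300.0, 169.9], [332.0, 149.5]] bbox [331 151  56  58]
red [(10, array([155.2, 159. ]))]
blue [(1564, array([169.12, 166.77])), (44, array([123.61, 211.95]))]
yellow []
```

Call:
apply_moves --plan '[{"rot": [0, 0, 0], "xyz": [0, 0, 0.02], "fingers": 0.045}, {"rot": [0, 0, 0], "xyz": [0, 0, 0.03], "fingers": 0.045}, {"rot": [0, 0, 0], "xyz": [0, 0, 0.03], "fingers": 0.045}, {"rot": [0, 0, 0], "xyz": [0, 0, 0.03], "fingers": 0.045}, {"rot": [0, 0, 0], "xyz": [0, 0, 0.025], "fingers": 0.045}, {"rot": [0, 0, 0], "xyz": [0, 0, 0], "fingers": 0.045}]'

```text
t: 19.7
position: [0.5178, 0.3408, 0.0666]
orientation: [-0.003, 0.657, 0.753, -0.003]
wrist_force: [-0.5, -0.6, -1.7]
grip_width: 0.0557
grasp_force: 30.0
```

```bash
python3 -c "
from h import *
go([.52,.346,.010])"
```

```text
t 19.7 tcp [0.5178 0.3408 0.0666] xaxis [-0.135  0.991  0.001] z [-0.009 -0.001 -1.   ] F [-0.5 -0.6 -1.7] grip 0.0557 30.0 q [-0.07  0.48 -0.7   1.68  0.33  1.12 -0.73]
need tool xyz [0.0048 0.0034 0.0566]
```

Call:
apply_moves --plan '[{"rot": [0, 0, 0], "xyz": [0.002, 0.001, 0.015], "fingers": 0.045}, {"rot": [0, 0, 0], "xyz": [0, 0, 0.015], "fingers": 0.045}, {"rot": [0, 0, 0], "xyz": [0, 0, 0.01], "fingers": 0.045}, {"rot": [0, 0, 0], "xyz": [0, 0, 0.006], "fingers": 0.045}, {"rot": [0, 0, 0], "xyz": [0, 0, 0], "fingers": 0.045}, {"rot": [0, 0, 0], "xyz": [0, 0, 0], "fingers": 0.045}]'

```text
t: 20.2
position: [0.5211, 0.348, 0.0261]
orientation: [-0.003, 0.657, 0.754, 0.002]
wrist_force: [-0.1, 0.7, -0.6]
grip_width: 0.0558
grasp_force: 30.0
```

```bash
python3 -c "
from h import *
go([.52,.346,.010])"
```

```text
t 20.2 tcp [0.5211 0.348  0.0261] xaxis [-0.138  0.99   0.006] z [-0.002  0.006 -1.   ] F [-0.1  0.7 -0.6] grip 0.0558 30.0 q [-0.09  0.53 -0.68  1.7   0.37  1.05 -0.76]
need tool xyz [-0.002  -0.0014  0.0161]
```

Call:
apply_moves --plan '[{"rot": [0, 0, 0], "xyz": [0, 0, 0.006], "fingers": 0.045}, {"rot": [0, 0, 0], "xyz": [0, 0, 0.004], "fingers": 0.045}, {"rot": [0, 0, 0], "xyz": [0, 0, 0.003], "fingers": 0.045}, {"rot": [0, 0, 0], "xyz": [0, 0, 0.002], "fingers": 0.045}, {"rot": [0, 0, 0], "xyz": [0, 0, 0.001], "fingers": 0.045}, {"rot": [0, 0, 0], "xyz": [0, 0, 0], "fingers": 0.045}, {"rot": [0, 0, 0], "xyz": [0, 0, 0], "fingers": 0.045}]'

```text
t: 20.78
position: [0.5211, 0.348, 0.0101]
orientation: [-0.003, 0.657, 0.754, 0.002]
wrist_force: [-1.2, -0.1, -0.6]
grip_width: 0.056
grasp_force: 30.0
```

```bash
python3 -c "
from h import *
go([.52,.346,.010])"
```

```text
t 20.78 tcp [0.5211 0.348  0.0101] xaxis [-0.138  0.99   0.006] z [-0.002  0.006 -1.   ] F [-1.2 -0.1 -0.6] grip 0.056 30.0 q [-0.1   0.55 -0.67  1.71  0.38  1.02 -0.76]
need tool xyz [-0.0019 -0.0014  0.0001]
```

Call:
apply_moves --plan '[{"rot": [0, 0, 0], "xyz": [0, 0, 0.001], "fingers": 0.045}, {"rot": [0, 0, 0], "xyz": [0, 0, 0.0005], "fingers": 0.045}, {"rot": [0, 0, 0], "xyz": [0, 0, 0], "fingers": 0.045}]'

```text
t: 21.03
position: [0.5211, 0.348, 0.01]
orientation: [-0.002, 0.657, 0.754, 0.001]
wrist_force: [-3.0, -3.5, 8.0]
grip_width: 0.0556
grasp_force: 30.0
```

```bash
python3 -c "
from h import *
go(None)"
```

```text
t 21.03 tcp [0.5211 0.348  0.01  ] xaxis [-0.138  0.99   0.005] z [-0.001  0.005 -1.   ] F [-3.  -3.5  8. ] grip 0.0556 30.0 q [-0.1   0.55 -0.67  1.71  0.39  1.02 -0.77]
```

The block is on the tote floor, with 8 N upward at the wrist. I release and rise.

Call:
apply_moves --plan '[{"rot": [0, 0, 0], "xyz": [0, 0, 0], "fingers": 0.06}, {"rot": [0, 0, 0], "xyz": [0, 0, 0], "fingers": 0.075}, {"rot": [0, 0, 0], "xyz": [0, 0, 0], "fingers": 0.075}, {"rot": [0, 0, 0], "xyz": [0, 0, 0], "fingers": 0.075}, {"rot": [0, 0, 0], "xyz": [0, 0, 0], "fingers": 0.075}, {"rot": [0, 0, 0], "xyz": [0, 0, 0], "fingers": 0.075}, {"rot": [0, 0, 0], "xyz": [0, 0, 0], "fingers": 0.075}]'

```text
t: 21.62
position: [0.521, 0.348, 0.0084]
orientation: [-0.003, 0.657, 0.754, 0.002]
wrist_force: [1.0, 0.1, 0.0]
grip_width: 0.0743
grasp_force: 0.0
```

Call:
apply_moves --plan '[{"rot": [0, 0, 0], "xyz": [0, 0, -0.01], "fingers": 0.075}, {"rot": [0, 0, 0], "xyz": [0, 0, -0.02], "fingers": 0.075}, {"rot": [0, 0, 0], "xyz": [0, 0, -0.035], "fingers": 0.075}, {"rot": [0, 0, 0], "xyz": [0, 0, -0.035], "fingers": 0.075}, {"rot": [0, 0, 0], "xyz": [0, 0, -0.035], "fingers": 0.075}, {"rot": [0, 0, 0], "xyz": [0, 0, -0.035], "fingers": 0.075}, {"rot": [0, 0, 0], "xyz": [0, 0, -0.035], "fingers": 0.075}, {"rot": [0, 0, 0], "xyz": [0, 0, -0.035], "fingers": 0.075}]'

```text
t: 22.28
position: [0.521, 0.3466, 0.2512]
orientation: [-0.002, 0.656, 0.754, 0.002]
wrist_force: [0.6, 0.5, -0.0]
grip_width: 0.0751
grasp_force: 0.0
```

```bash
python3 -c "
from h import *
go(None)
g=frame('scene');o=np.array([.521,.348]);y=.139;Rb=np.array([[np.cos(y),-np.sin(y)],[np.sin(y),np.cos(y)]])
for nm in('scene','top'):
  g=frame(nm)
  for k in BL:
    p=o+Rb@np.array(BL[k][:2])/1e3;uv=proj(g,[*p,.032])[0];c,w=wdot(g,k,uv);print(nm,k,p.round(3),uv.round(1),c.round(1),round(w),onz(g,c,.032)[0].round(3))
f=frame('top')
a=cv2.imread('pics/top0.png')[:,:,::-1].astype(int);d=np.abs(a-f['image']).max(2)
for n,b in(('jar',(145,215,180,242)),('tin',(335,208,363,237)),('brayer',(350,155,392,205))): print(n,(d[b[1]:b[3],b[0]:b[2]]>40).sum())
b=blobs(f,(170,120,80),(8,255,255),(240,180,290,215))
if b: print('ball',onz(f,b[0][1],.1)[0])
"
```

```text
t 22.28 tcp [0.521  0.3466 0.2512] xaxis [-0.138  0.99   0.006] z [-0.001  0.006 -1.   ] F [ 0.6  0.5 -0. ] grip 0.0751 0.0 q [-0.03  0.34 -0.76  1.45  0.23  1.43 -0.65]
scene red [0.542 0.295] [337.2 184.7] [337.8 182.5] 16 [0.534 0.308 0.032]
scene blue [0.507 0.349] [339.7 175.7] [336.4 171.8] 57 [0.481 0.36  0.032]
scene yellow [0.523 0.405] [353.2 172.5] [353.3 173.2] 36 [0.527 0.401 0.032]
top red [0.542 0.295] [168.9 169.9] [168.6 170.1] 40 [0.542 0.296 0.032]
top blue [0.507 0.349] [152.3 180. ] [151.5 180.4] 19 [0.505 0.352 0.032]
top yellow [0.523 0.405] [135.9 174.7] [128.5 179.4] 2 [0.506 0.429 0.032]
jar 699
tin 93
brayer 0
ball [ 0.44258829 -0.04319992  0.1       ]
```

```bash
python3 -c "
from h import *
for nm in('scene','top'):
  f=frame(nm);a=dict(f);a['image']=cv2.imread(f'pics/{nm}0.png')[:,:,::-1].copy()
  q={'scene':[('tin',(5,120,80),(18,255,255),(150,205,185,250)),('jar',(170,120,80),(8,255,255),(290,125,318,165)),('jarw',(0,0,150),(180,60,255),(285,140,318,172))],
     'top':[('tin',(0,0,150),(180,60,255),(330,205,366,240)),('jar',(170,100,60),(8,255,255),(140,210,185,245))]}[nm]
  for n,lo,hi,b in q:
    print(nm,n,[[(x[0],x[1]) for x in blobs(z,lo,hi,b,3)[:2]] for z in(a,f)])
"
```

```text
scene tin [[(191, array([168.12, 236.54]))], [(190, array([168.12, 236.56]))]]
scene jar [[(65, array([306.2 , 142.42]))], [(65, array([306.2 , 142.42]))]]
scene jarw [[(97, array([299.33, 154.05])), (11, array([301.27, 148.64]))], [(98, array([299.24, 154.09])), (10, array([301.2, 148.4]))]]
top tin [[(420, array([349.82, 222.48])), (157, array([352.36, 207.17]))], [(415, array([349.92, 222.35])), (159, array([352.28, 207.19]))]]
top jar [[(44, array([160.32, 216.82]))], []]
```

The tin and jar sit on the same pixels as at the start, and the brayer's pixels are unchanged. The block is in the tote, the table is out, and the hand is clear.

```bash
python3 -c "
from rig import bot
print(bot.finish_job())"
```

```text
the job is handed in; nothing more can be done
None
```

I handed the job in at about 22 s. The pointer rested on red, blue and yellow in turn, each within about 2 mm of the dot's centre; blue got a small correction, then rested about 0.7 s. The table is drawn out, the block was set down dots up in the blue tote, and the roller, tin and jar show no shift in the camera checks.

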